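# Weigh the badge-blank tubs for the supply swap

### The job

First close every tub of badge blanks on the table with the lid of its own colour; then stand all the closed tubs upright in the left pan of the balance, and last put weights into the right pan until the balance is level. Unused weights stay on the table clear of the balance (a lid whose tub is not there is not needed); keep the tubs upright all the time, and leave the phone, cup, pen tin and tape roll where they are.

Things in the scene. Friction and masses are not known exactly. Their poses are not given: they have to be found in the camera images.
- tub_red: open round red plastic tub holding metal badge blanks (the blanks do not come out): outside diameter 60 mm, height 45 mm, wall 5 mm (mouth 50 mm across). Origin at the centre of its underside, z up. May be absent. Closed with its lid a tub weighs some whole number of hundreds of grams (to 3 %), 200 to 400 g, not marked on it
- lid_red: red lid of the red tub, 30 g: a plug (43 mm across, 8 mm deep) under a 58 mm disc 5 mm thick, with a round knob on top, 22 mm across and 24 mm tall. Origin at the centre of the plug's underside, z up: 37 mm above the tub's underside when the disc rests on the rim; the plug has 3.5 mm of play all round. Starts lying plug down on the table
- tub_blue: open round blue plastic tub holding metal badge blanks (the blanks do not come out): outside diameter 60 mm, height 45 mm, wall 5 mm (mouth 50 mm across). Origin at the centre of its underside, z up. May be absent. Closed with its lid a tub weighs some whole number of hundreds of grams (to 3 %), 200 to 400 g, not marked on it
- lid_blue: blue lid of the blue tub, 30 g: a plug (43 mm across, 8 mm deep) under a 58 mm disc 5 mm thick, with a round knob on top, 22 mm across and 24 mm tall. Origin at the centre of the plug's underside, z up: 37 mm above the tub's underside when the disc rests on the rim; the plug has 3.5 mm of play all round. Starts lying plug down on the table
- tub_yellow: open round yellow plastic tub holding metal badge blanks (the blanks do not come out): outside diameter 60 mm, height 45 mm, wall 5 mm (mouth 50 mm across). Origin at the centre of its underside, z up. May be absent. Closed with its lid a tub weighs some whole number of hundreds of grams (to 3 %), 200 to 400 g, not marked on it
- lid_yellow: yellow lid of the yellow tub, 30 g: a plug (43 mm across, 8 mm deep) under a 58 mm disc 5 mm thick, with a round knob on top, 22 mm across and 24 mm tall. Origin at the centre of the plug's underside, z up: 37 mm above the tub's underside when the disc rests on the rim; the plug has 3.5 mm of play all round. Starts lying plug down on the table
- tub_green: open round green plastic tub holding metal badge blanks (the blanks do not come out): outside diameter 60 mm, height 45 mm, wall 5 mm (mouth 50 mm across). Origin at the centre of its underside, z up. May be absent. Closed with its lid a tub weighs some whole number of hundreds of grams (to 3 %), 200 to 400 g, not marked on it
- lid_green: green lid of the green tub, 30 g: a plug (43 mm across, 8 mm deep) under a 58 mm disc 5 mm thick, with a round knob on top, 22 mm across and 24 mm tall. Origin at the centre of the plug's underside, z up: 37 mm above the tub's underside when the disc rests on the rim; the plug has 3.5 mm of play all round. Starts lying plug down on the table
- weight_100: 100 gram weight: orange drum 40 mm across and 26 mm tall, with a round brass knob on top 22 mm across and 24 mm tall. Origin at the centre of its underside, z up
- weight_200: 200 gram weight: grey drum 46 mm across and 32 mm tall, with a round brass knob on top 22 mm across and 24 mm tall. Origin at the centre of its underside, z up
- weight_400a: 400 gram weight (one of two alike): black drum 56 mm across and 44 mm tall, with a round brass knob on top 22 mm across and 24 mm tall. Origin at the centre of its underside, z up
- weight_400b: 400 gram weight (one of two alike): black drum 56 mm across and 44 mm tall, with a round brass knob on top 22 mm across and 24 mm tall. Origin at the centre of its underside, z up
- balance: two-pan counter balance with a grey base 200 x 270 x 48 mm; origin at the centre of its underside, z up, y towards the left pan. A white dial with a red centre mark and a black needle stand at its far (+x) end, 120 mm from the origin and 170 mm high, 70 mm wide. Both pans stay horizontal; one sinks as much as the other rises
- pan_left_top (a point): centre of the upper face of the left pan, on the balance's +y (the robot's left) side, 100 mm from its middle and 92 mm above the table when level: a steel plate 216 mm along x by 96 mm along y with an upstanding rim 8 mm high; its axes are the balance's. Three tubs fit in a row along x at 70 mm pitch
- pan_right_top (a point): centre of the upper face of the right pan, on the balance's -y (the robot's right) side, 100 mm from its middle and 92 mm above the table when level: a steel plate 216 mm along x by 96 mm along y with an upstanding rim 8 mm high; its axes are the balance's. Three weights fit in a row along x at 70 mm pitch
- pan_left (a joint): height of the left pan above its level position in m, -0.018 to 0.018 (stops); 0 is level. Springs bring it back: it sinks 4.9 mm for every 100 g by which the left load exceeds the right, until at the stop (from about 370 g); settles in about 1 s
- needle_tip (a point): tip of the balance's black needle, seen against the white dial from the far (+x) side; it points straight up at the red mark when the pans are level, and swings up to 16 mm towards the pan that is lower
- phone: black phone lying flat, 150 x 75 x 9 mm; bystander
- cup: red plastic cup, 80 mm across, 100 mm tall; bystander
- pen_tin: brass-coloured open tin of pens, 190 x 90 x 35 mm; bystander
- tape_roll: amber roll of tape lying flat, 90 mm across, 30 mm tall; bystander
There are look-alikes about, which are no part of the job. What is shaped like the lid_yellow but pink is not meant.

How it is judged (in metres and radians):
On the way, in this order (a step that is already met when the one before it is completed fails the run):
1. every tub that is there is closed with the lid of its own colour (horizontal distance between lid_red and tub_red below 0.008 m and z of lid_red in the frame of tub_red between 0.03 and 0.041 m and angle between the z axis of lid_red and the z axis of tub_red, either way round below 0.12 rad and angle between each of tub_red, tub_blue, tub_yellow, tub_green's own z axis and vertical below 0.15 rad and horizontal distance between lid_blue and tub_blue below 0.008 m and z of lid_blue in the frame of tub_blue between 0.03 and 0.041 m and angle between the z axis of lid_blue and the z axis of tub_blue, either way round below 0.12 rad and horizontal distance between lid_yellow and tub_yellow below 0.008 m and z of lid_yellow in the frame of tub_yellow between 0.03 and 0.041 m and angle between the z axis of lid_yellow and the z axis of tub_yellow, either way round below 0.12 rad and horizontal distance between lid_green and tub_green below 0.008 m and z of lid_green in the frame of tub_green between 0.03 and 0.041 m and angle between the z axis of lid_green and the z axis of tub_green, either way round below 0.12 rad), for 0.2 s.
2. all the closed tubs stand in the left pan (all of step 1 and x of tub_red in the frame of pan_left_top between -0.1 and 0.1 m and y of tub_red in the frame of pan_left_top between -0.048 and 0.048 m and z of tub_red in the frame of pan_left_top between -0.005 and 0.008 m and angle between each of tub_red, tub_blue, tub_yellow, tub_green's own z axis and vertical below 0.12 rad and x of tub_blue in the frame of pan_left_top between -0.1 and 0.1 m and y of tub_blue in the frame of pan_left_top between -0.048 and 0.048 m and z of tub_blue in the frame of pan_left_top between -0.005 and 0.008 m and x of tub_yellow in the frame of pan_left_top between -0.1 and 0.1 m and y of tub_yellow in the frame of pan_left_top between -0.048 and 0.048 m and z of tub_yellow in the frame of pan_left_top between -0.005 and 0.008 m and x of tub_green in the frame of pan_left_top between -0.1 and 0.1 m and y of tub_green in the frame of pan_left_top between -0.048 and 0.048 m and z of tub_green in the frame of pan_left_top between -0.005 and 0.008 m), for 0.2 s.
3. weights in the right pan bring the balance level (all of step 2 and value of joint pan_left between -0.0023 and 0.0023 m and velocity of joint pan_left between -0.01 and 0.01 m/s and ((x of weight_100 in the frame of pan_right_top between -0.1 and 0.1 m and y of weight_100 in the frame of pan_right_top between -0.048 and 0.048 m and z of weight_100 in the frame of pan_right_top between -0.005 and 0.008 m and angle between weight_100's own z axis and vertical below 0.12 rad) or (x of weight_200 in the frame of pan_right_top between -0.1 and 0.1 m and y of weight_200 in the frame of pan_right_top between -0.048 and 0.048 m and z of weight_200 in the frame of pan_right_top between -0.005 and 0.008 m and angle between weight_200's own z axis and vertical below 0.12 rad) or (x of weight_400a in the frame of pan_right_top between -0.1 and 0.1 m and y of weight_400a in the frame of pan_right_top between -0.048 and 0.048 m and z of weight_400a in the frame of pan_right_top between -0.005 and 0.008 m and angle between weight_400a's own z axis and vertical below 0.12 rad) or (x of weight_400b in the frame of pan_right_top between -0.1 and 0.1 m and y of weight_400b in the frame of pan_right_top between -0.048 and 0.048 m and z of weight_400b in the frame of pan_right_top between -0.005 and 0.008 m and angle between weight_400b's own z axis and vertical below 0.12 rad))), for 0.3 s.
At the end, for the whole second after the job is handed in: Every tub present wears its own colour's lid, seated on the rim, and rests upright in the left pan; the balance is still and level within 2.3 mm (about 45 g); each weight rests in the right pan or is on the table at least 150 mm from the balance's middle (all of step 3 and ((x of weight_100 in the frame of pan_right_top between -0.1 and 0.1 m and y of weight_100 in the frame of pan_right_top between -0.048 and 0.048 m and z of weight_100 in the frame of pan_right_top between -0.005 and 0.008 m and angle between weight_100's own z axis and vertical below 0.12 rad and linear speed of weight_100 below 0.03 m/s) or (height (world z) of weight_100 between -0.005 and 0.02 m and horizontal distance between weight_100 and balance above 0.15 m)) and ((x of weight_200 in the frame of pan_right_top between -0.1 and 0.1 m and y of weight_200 in the frame of pan_right_top between -0.048 and 0.048 m and z of weight_200 in the frame of pan_right_top between -0.005 and 0.008 m and angle between weight_200's own z axis and vertical below 0.12 rad and linear speed of weight_200 below 0.03 m/s) or (height (world z) of weight_200 between -0.005 and 0.02 m and horizontal distance between weight_200 and balance above 0.15 m)) and ((x of weight_400a in the frame of pan_right_top between -0.1 and 0.1 m and y of weight_400a in the frame of pan_right_top between -0.048 and 0.048 m and z of weight_400a in the frame of pan_right_top between -0.005 and 0.008 m and angle between weight_400a's own z axis and vertical below 0.12 rad and linear speed of weight_400a below 0.03 m/s) or (height (world z) of weight_400a between -0.005 and 0.02 m and horizontal distance between weight_400a and balance above 0.15 m)) and ((x of weight_400b in the frame of pan_right_top between -0.1 and 0.1 m and y of weight_400b in the frame of pan_right_top between -0.048 and 0.048 m and z of weight_400b in the frame of pan_right_top between -0.005 and 0.008 m and angle between weight_400b's own z axis and vertical below 0.12 rad and linear speed of weight_400b below 0.03 m/s) or (height (world z) of weight_400b between -0.005 and 0.02 m and horizontal distance between weight_400b and balance above 0.15 m)) and linear speed of each of tub_red, tub_blue, tub_yellow, tub_green below 0.03 m/s); the robot touches nothing.
It fails at once if a tub is tipped (more than 35 degrees) (angle between any of tub_red, tub_blue, tub_yellow, tub_green's own z axis and vertical above 0.6 rad).
It fails at once if the phone, cup, pen tin or tape roll is shifted by more than 50 mm (distance of any of phone, cup, pen_tin, tape_roll from where it was at the start of the episode above 0.05 m).
Of tub_red, tub_blue, tub_yellow, tub_green only 2 to 3 are there at a start; the rules pass over those that are not, and their reading is None.
At some moment in a run one of weight_100, weight_200, weight_400a, weight_400b, lid_red, lid_blue, lid_yellow, lid_green may be knocked a few centimetres aside while the robot is not near it.
It also fails if it takes over 210 s, if anything falls off the work surface, if the arm or the gripper's body presses on something with over 40 N, if the wrist force passes 120 N, or if a joint passes its speed limit or range.

### The arm

A 7-joint arm with a two-finger parallel gripper is mounted at the origin on the work surface. World frame = base frame: x ahead of the robot, y to its left, z up, the work surface at z = 0. Lengths are in mm, angles in rad, forces in N, time in s.
With the tool pointing down it reaches from about 400 to 925 mm from the base axis. Payload 4.1 kg.
Tool frame: the origin (TCP) lies midway between the tips of the shut fingers; the grasp point (between the pads) lies 19 mm behind it; z points along the fingers, y is the line along which they close (so a half turn about z gives the same grasp; the last joint's range is limited). The gripper opens to 85 mm and grips with 20 to 120 N. Pads are 22 mm wide; open, the fingers measure 114 mm over their backs; the gripper's body (76 mm by 85 mm) begins 54 mm behind the grasp point. The pads swing forward as they close: fully open they stand 13 mm farther back than shut.
Start: joints at [1.015, 0.398, 0.045, 1.537, -0.019, 1.207, -0.051], TCP at [286.741, -583.372, 231.347] pointing down, gripper open.
Joint ranges: [-2.82, 2.82], [-0.49, 2.23], [-1.37, 1.46], [0, 2.46], [-1.36, 4.5], [0.23, 2], [-2.94, 2.94]. Speed limits (rad/s): [2.57, 2.57, 3.14, 3.14, 3.14, 3.14, 3.14].

### API

Orientations are given as a unit quaternion [w, x, y, z].
In Python, from bench import sensors, cams, ticket gives the robot as it stands.
- The arm moves only by the tool servo_tool, never from a script. Its argument "series" is one flat list of numbers, 5 for each row, row after row: the shift along the tool's x, y, z in m, then the turn about the tool's z in degrees, then the finger opening in m, from 0 to 0.0854. A call has 1 to 20 rows; each row shifts and turns the commanded pose from where the row before left it, along the tool's axes as they then stand; what a row does not reach is not made up. A row lasts 1/12 s, in which the tool goes at most 41.7 mm and 7.16 degrees, less where a joint would pass 70% of its speed; a pose out of reach is approached as far as the arm can. A call is refused whole if a number of a shift passes 0.0417 or a number of a turn 7.16, either way. A call with a gripper value outside its range is refused whole. The fingers move at their own pace and stop on an object; "squeeze" is the grip in N (left out, the last holds). Time passes only in rows, so rows that do not move let the fingers close. It gives the time, the measured TCP pose, the force, the opening and the grip force at its end, in the units of the state.
- sensors.get_state(): the state, without advancing time (a new reading comes with each control period).
- cams.camera(name): name is "scene" or "top"; returns a dict with "pixels" (400x640x3 uint8, red, green, blue), "range_z" (400x640 float32, mm along the optical axis (not along the pixel's ray), 0 where there is no reading), "fx", "fy", "cx", "cy" (pixels), "distortion" ([k1, k2, p1, p2, k3] as OpenCV has them; the pictures are not rectified), "camera_from_world" (4x4, takes a point from world to camera coordinates). Camera axes: x right, y down, z forward; pixel columns grow to the right and rows downward; lengths in mm; the calibration is good to about 2 mm. A picture is of the moment at which its call begins.
- ticket.sign_off(): hands the job in; it is judged then, once.
The state is a dict: "time": time; "qpos": joint angles; "qvel": joint speeds; "effort": joint torques, N m; "eef_pos": TCP position; "tool_rot": TCP orientation; "ft_force": force on the tool from outside, world axes, zero at the start; "ft_torque": the same for the moment, N m; "opening": finger opening in mm; "grip_force": force on a finger pad.
Only numpy, scipy, OpenCV 4.12 (cv2) and the standard library are available. Lean on these libraries where they do the work, as an engineer would, in place of code of your own. Each camera call takes 0.05 s, during which the arm holds its last target. There are 200 camera calls.

## Working session

There is one attempt and no reset: what is moved stays moved. The work goes in short steps, Python scripts to look and compute and a tool call to move; the robot and the scene stay as the last step left them, time stands still between calls to the robot, and variables do not carry over. Pictures are saved under pics/ and viewed, at most 14 in all, crops included, and the job is handed in when it is done.

Besides the shell and the picture viewer there is one more tool, called after "Emit:" by a JSON object that holds its "api" and its "payload", one argument or row to a line. servo_tool: Moves the arm, as the interface text tells. Its arguments: {"type":"object","properties":{"series":{"type":"array"},"squeeze":{"type":"number"}},"required":["series"]}

```bash
ls; mkdir -p pics
cat > h.py <<'E'
import numpy as np,cv2
from bench import sensors,cams,ticket
def pts(c):
    h,w=c["range_z"].shape
    u,v=np.meshgrid(np.arange(w),np.arange(h))
    K=np.array([[c["fx"],0,c["cx"]],[0,c["fy"],c["cy"]],[0,0,1]])
    n=cv2.undistortPoints(np.stack([u,v],-1).reshape(-1,1,2).astype(np.float64),K,np.array(c["distortion"])).reshape(h,w,2)
    T=np.linalg.inv(np.array(c["camera_from_world"]))
    z=c["range_z"][...,None].astype(float)
    P=np.concatenate([n*z,z],-1)@T[:3,:3].T+T[:3,3]
    P[z[...,0]==0]=np.nan
    return P
def save(c,name,crop=None,s=1):
    im=c["pixels"][...,::-1]
    if crop: im=im[crop[1]:crop[3],crop[0]:crop[2]]
    cv2.imwrite("pics/"+name,cv2.resize(im,None,fx=s,fy=s,interpolation=cv2.INTER_CUBIC))
E
python3 - <<'E'
from h import *
for n in("scene","top"):
    c=cams.camera(n); save(c,n+"0.png",s=1.25); T=np.linalg.inv(np.array(c["camera_from_world"])); print(n,T.round(2).tolist(),c["fx"])
print(sensors.get_state())
E
```

```text
pics
scene [[-0.2, 0.67, -0.71, 1495.01], [0.98, 0.15, -0.13, 111.47], [0.02, -0.73, -0.69, 1063.88], [0.0, 0.0, 0.0, 1.0]] 429.72684449586717
top [[-0.0, -1.0, 0.07, 422.32], [-1.0, 0.0, -0.01, -75.42], [0.01, -0.07, -1.0, 1414.88], [0.0, 0.0, 0.0, 1.0]] 416.18094775919496
{'time': 0.1, 'qpos': array([ 1.01501222,  0.39912607,  0.04505359,  1.53774833, -0.01870534,
        1.20691202, -0.05070842]), 'qvel': array([ 6.75859877e-04, -5.46550474e-05, -2.48190198e-05, -3.96858281e-03,
        1.08165710e-03, -1.03023074e-03, -1.00642182e-03]), 'effort': array([ 3.29489776e-03, -4.76266944e+01,  1.36984650e+00, -2.54954606e+01,
        1.18625339e-02,  5.03413044e-03,  1.98219442e-05]), 'eef_pos': array([ 286.45441309, -582.83991176,  230.36503458]), 'tool_rot': array([-8.46767105e-04,  9.74021606e-01,  2.26453363e-01, -2.60812277e-04]), 'ft_force': array([-0.12938657, -0.37048804, -0.23495667]), 'ft_torque': array([0.01545825, 0.00016649, 0.0346141 ]), 'grip_force': 0.0, 'opening': 85.65378109516683}
```

View pics/scene0.png

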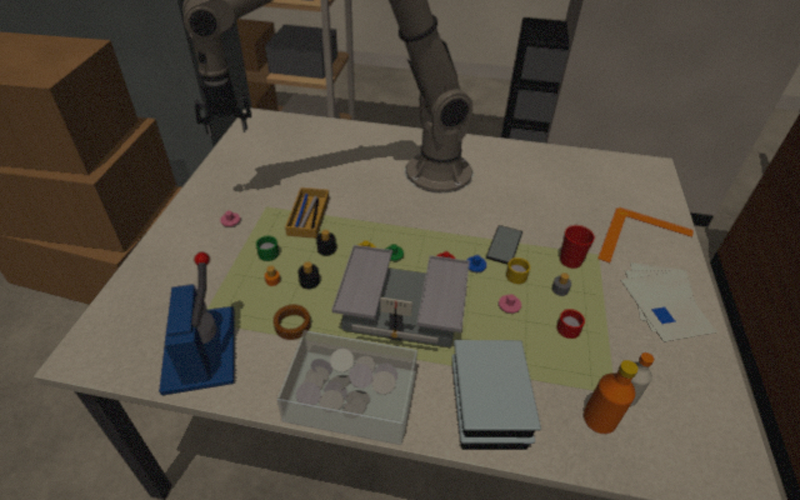

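View pics/top0.png

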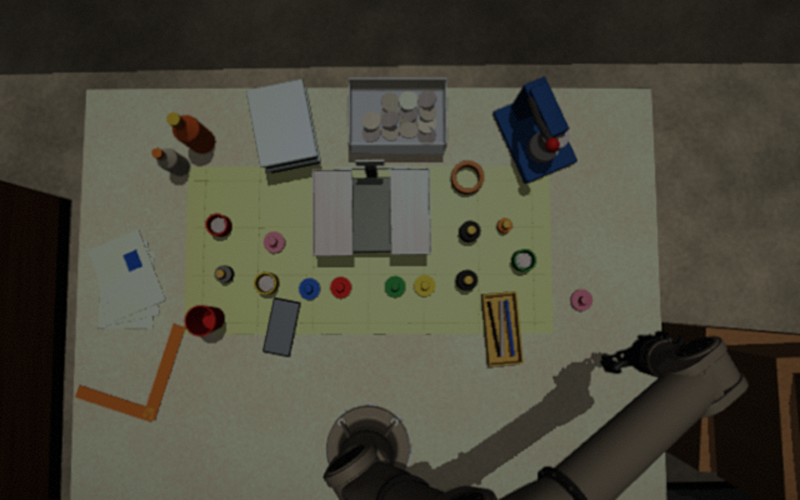

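The scene shows three tubs. In the top view they are red (218,225), yellow (266,283) and green (523,260). Lids are blue (309,289), red (341,287), green (395,286) and yellow (424,285). Weights are 400s at (470,231) and (467,281), 100 at (505,226) and 200 at (225,273). The pink lids are look-alikes, and the balance is at (371,212).

```bash
cat >> h.py <<'E'
def loc(c,P,seed,zlo,zhi,rad,mask=None):
    "centre of points with zlo<z<zhi within rad mm of seed xy"
    d=np.hypot(P[...,0]-seed[0],P[...,1]-seed[1])
    m=(d<rad)&(P[...,2]>zlo)&(P[...,2]<zhi)
    if mask is not None:m&=mask
    if m.sum()<3:return None
    q=P[m]; (x,y),r=cv2.minEnclosingCircle(q[:,:2].astype(np.float32))
    return np.array([x,y,r,*q.mean(0),m.sum()]).round(1)
E
python3 - <<'E'
from h import *
c=cams.camera("top");P=pts(c);s=cams.camera("scene");S=pts(s)
print(np.nanmedian(P[200:210,120:140,2]))
for n,u,v,zl,zh,r in [("tubR",218,225,39,52,45),("tubY",266,283,39,52,45),("tubG",523,260,39,52,45),("lidR",341,287,28,45,25),("lidY",424,285,28,45,25),("lidG",395,286,28,45,25),("lidB",309,289,28,45,25),("400a",470,231,58,80,30),("400b",467,281,58,80,30),("100",505,226,40,60,30),("200",225,273,46,65,30)]:
    p=P[round(v/1.25),round(u/1.25)]
    print(n,p.round(0),loc(c,P,p,zl,zh,r),loc(s,S,p,zl,zh,r))
# balance
m=(P[...,2]>70)&(P[...,2]<115);vv,uu=np.nonzero(m[130:210,240:350]);q=P[130:210,240:350][vv,uu]
(_,_,_)=0,0,0;print(cv2.minAreaRect(q[:,:2].astype(np.float32)))
for sg,sl in(("L",q[uu<30+0]),("R",q[uu>75])):print(sg,cv2.minAreaRect(sl[:,:2].astype(np.float32)),np.median(sl[:,2]))
E
```

```text
-1.3850049603438492
tubR [591. 401.  30.] [594.  401.   30.6 592.1 403.1  43.4  77. ] [592.4 399.6  32.  595.7 400.2  44.9 127. ]
tubY [437. 268.  26.] [435.8 268.2  30.4 434.9 268.4  43.2  81. ] [436.6 267.1  32.6 439.6 267.7  44.9 105. ]
tubG [ 496. -417.   27.] [ 497.5 -417.9   29.9  498.1 -421.1   43.7   74. ] [ 496.6 -419.5   32.6  498.7 -417.3   44.8   94. ]
lidR [423.  66.  39.] [425.7  70.9  10.6 425.4  70.9  35.3  35. ] [425.9  70.2  11.7 428.3  71.3  37.9  32. ]
lidY [ 430. -151.   40.] [ 429.9 -154.8   10.7  429.8 -154.7   36.2   37. ] [ 431.1 -155.9   11.7  431.8 -155.1   38.1   28. ]
lidG [427. -75.  35.] [427.8 -75.4  10.2 428.  -75.8  36.7  30. ] [429.3 -75.5  13.5 430.6 -73.5  37.5  32. ]
lidB [420. 153.  33.] [421.7 155.8  10.8 421.9 154.8  35.   33. ] [422.6 156.2  13.3 425.6 155.8  37.1  34. ]
400a [ 569. -270.   72.] [ 573.8 -274.7   10.3  574.1 -274.7   67.2   35. ] [ 574.6 -275.3   12.8  577.1 -274.3   67.7   42. ]
400b [ 439. -264.   64.] [ 444.  -265.7   10.7  444.  -265.6   67.3   35. ] [ 442.6 -265.8   14.9  446.6 -264.3   67.4   34. ]
100 [ 585. -367.   47.] [ 591.8 -372.4   11.   591.3 -372.    48.3   36. ] [ 591.8 -371.9   14.1  594.1 -370.3   49.1   40. ]
200 [463. 375.  39.] [460.6 386.2  12.1 461.  383.9  53.7  37. ] [463.  385.4  13.8 464.9 383.1  55.7  44. ]
((625.1516723632812, -14.757537841796875), (235.4856719970703, 302.58453369140625), 0.9691667556762695)
L ((617.5908813476562, 105.128662109375), (224.2718048095703, 61.889015197753906), 0.7250440716743469) 91.36728157024936
R ((626.165283203125, -121.62979125976562), (92.2190170288086, 235.56712341308594), 89.95459747314453) 91.42898822044299
```

Emit:
{"api": "servo_tool", "payload": {
  "series": [0.0,0,-0.02,6.5,0.085,0,0,-0.02,6.5,0.085,0,0,-0.02,6.6,0.085,0,0,0,6.6,0.085,0,0,0,0,0.085],
  "squeeze": 40
}}

```text
time: 0.62
eef_pos: [287.0, -584.0, 292.8]
tool_rot: [0.001, 1.0, -0.001, 0.001]
ft_force: [0.7, 0.3, -0.2]
opening: 85.2
grip_force: 0.0
```

Emit:
{"api": "servo_tool", "payload": {
  "series": [0.0101,-0.0363,0.012,0,0.05,0.0101,-0.0363,0.012,0,0.05,0.0101,-0.0363,0.012,0,0.05,0.0101,-0.0363,0.012,0,0.05,0.0101,-0.0363,0.012,0,0.05,0.0101,-0.0363,0.012,0,0.05,0.0101,-0.0363,0.012,0,0.05,0.0101,-0.0363,0.012,0,0.05,0.0101,-0.0363,0.012,0,0.05,0.0101,-0.0363,0.012,0,0.05,0.0101,-0.0363,0.012,0,0.05,0.0101,-0.0363,0.012,0,0.05,0.0101,-0.0363,0.012,0,0.05,0.0101,-0.0363,0.012,0,0.05,0,0,0,0,0.05,0,0,0,0,0.05]
}}

```text
time: 1.95
eef_pos: [427.5, -72.9, 122.1]
tool_rot: [-0.0, 1.0, 0.004, -0.001]
ft_force: [-0.0, -0.4, -0.7]
opening: 49.9
grip_force: 0.0
```

Emit:
{"api": "servo_tool", "payload": {
  "series": [0.0008,0.0026,0.036,0.4,0.05,0,0,0.03,0,0.05,0,0,0.02,0,0.05,0,0,0.012,0,0.05,0,0,0.006,0,0.05,0,0,0,0,0.05,0,0,0,0,0.015,0,0,0,0,0.015,0,0,0,0,0.015,0,0,0,0,0.015,0,0,0,0,0.015,0,0,0,0,0.015],
  "squeeze": 40
}}

```text
time: 2.95
eef_pos: [430.2, -78.3, 20.4]
tool_rot: [0.0, 1.0, -0.004, 0.001]
ft_force: [-0.6, -1.8, 7.6]
opening: 20.4
grip_force: 39.4
```

Emit:
{"api": "servo_tool", "payload": {
  "series": [0,0,-0.02,0,0.015,0,0,-0.035,0,0.015,0,0,-0.035,0,0.015,0,0,-0.03,0,0.015,0.0076,0.0378,0,0,0.015,0.0076,0.0378,0,0,0.015,0.0076,0.0378,0,0,0.015,0.0076,0.0378,0,0,0.015,0.0076,0.0378,0,0,0.015,0.0076,0.0378,0,0,0.015,0.0076,0.0378,0,0,0.015,0.0076,0.0378,0,0,0.015,0.0076,0.0378,0,0,0.015,0,0,0,0,0.015,0,0,0,0,0.015,0,0,0,0,0.015]
}}

```text
time: 4.28
eef_pos: [494.9, -417.7, 139.0]
tool_rot: [-0.001, 1.0, -0.004, -0.0]
ft_force: [0.3, 1.3, -0.5]
opening: 20.2
grip_force: 39.3
```

Run:
```python
from h import *
st=sensors.get_state();print(st["eef_pos"],st["tool_rot"].round(4),st["ft_force"].round(1),st["opening"])
s=cams.camera("scene");save(s,"g1.png",(150,140,310,260),4)
```

```text
[ 494.93852713 -417.68385437  138.98824098] [-6.0e-04  1.0e+00 -3.6e-03 -1.0e-04] [ 0.3  1.3 -0.5] 20.22779903926168
```

View pics/g1.png

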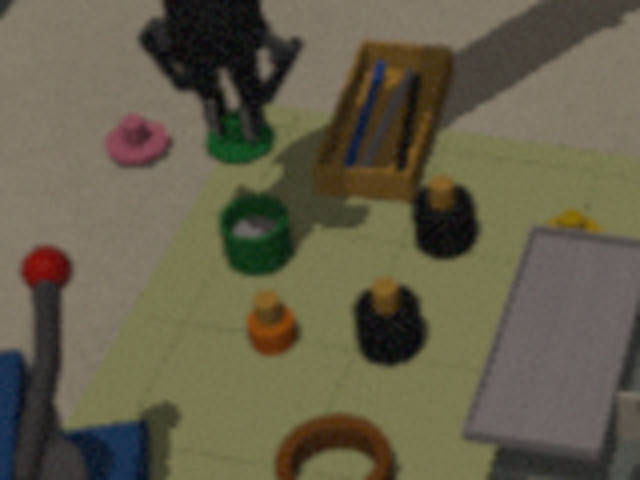

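The crop shows the green lid held level at about (240,137), above and behind the green tub at about (256,233). I'll let the arm settle, then measure both.

Emit:
{"api": "servo_tool", "payload": {
  "series": [0,0,0,0,0.015,0,0,0,0,0.015]
}}

```text
time: 4.5
eef_pos: [495.5, -416.9, 139.6]
tool_rot: [-0.0, 1.0, -0.003, 0.0]
ft_force: [0.2, 0.2, -1.2]
opening: 20.3
grip_force: 39.3
```

```bash
cat >> h.py <<'E'
HUE={"green":(45,85),"red":(170,8),"yellow":(18,34)}
def col(c,name):
    h=cv2.cvtColor(c["pixels"],cv2.COLOR_RGB2HSV).astype(int);a,b=HUE[name]
    H=(h[...,0]>=a)&(h[...,0]<=b) if a<b else (h[...,0]>=a)|(h[...,0]<=b)
    return H&(h[...,1]>120)&(h[...,2]>35)
def held(name,tub):
    print(sensors.get_state()["eef_pos"].round(1))
    for n in("scene","top"):
        c=cams.camera(n);P=pts(c);m=col(c,name)
        print(n,"lid",loc(c,P,tub,85,160,70,m),"tub",loc(c,P,tub,38,52,60,m))
E
python3 - <<'E'
from h import *
held("green",(497,-418.7))
E
```

```text
[ 495.5 -416.9  139.6]
scene lid [ 500.7 -416.2   26.2  504.9 -414.   137.5  106. ] tub [ 498.9 -422.    31.9  499.5 -418.4   43.3   68. ]
top lid [ 492.3 -411.4   26.8  510.8 -407.4  132.    10. ] tub [ 507.2 -402.2   18.8  508.1 -397.    41.5    5. ]
```

Emit:
{"api": "servo_tool", "payload": {
  "series": [0.003,0.0018,0.02,0.4,0.015,0,0,0.025,0,0.015,0,0,0.02,0,0.015,0,0,0.005,0,0.015,0,0,0,0,0.015,0,0,0,0,0.015,0,0,0,0,0.015]
}}

```text
time: 5.18
eef_pos: [499.1, -421.1, 71.1]
tool_rot: [0.001, 1.0, -0.007, 0.001]
ft_force: [0.0, -0.5, 0.5]
opening: 20.3
grip_force: 39.3
```

Run:
```python
from h import *
print(sensors.get_state()["eef_pos"].round(1))
s=cams.camera("scene");save(s,"g2.png",(180,170,250,220),8)
```

```text
[ 499.1 -421.1   71.1]
```

View pics/g2.png

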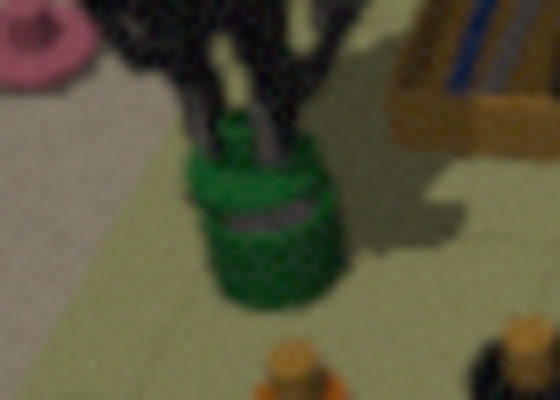

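```bash
cat >> h.py <<'E'
def proj(c,X):
    T=np.array(c["camera_from_world"]);K=np.array([[c["fx"],0,c["cx"]],[0,c["fy"],c["cy"]],[0,0,1]])
    return cv2.projectPoints(np.array(X,float).reshape(-1,1,3),cv2.Rodrigues(T[:3,:3])[0],T[:3,3],K,np.array(c["distortion"]))[0].reshape(-1,2)
E
python3 - <<'E'
from h import *
s=cams.camera("scene")
for X in [(497,-418.7,45),(497,-418.7,62),(502,-418.7,62),(497,-423.7,62)]: print(X,((proj(s,[X])[0]-[180,170])*8+4).round(0))
E
```

```text
(497, -418.7, 45) [266. 197.]
(497, -418.7, 62) [260. 168.]
(502, -418.7, 62) [256. 176.]
(497, -423.7, 62) [249. 167.]
```

The crop shows the lid disc centred at about (262,180) and the tub body at about (276,240). That is aligned within about 1.5 mm, so I'll lower it.

Emit:
{"api": "servo_tool", "payload": {
  "series": [0,-0.001,0.005,0,0.015,0,0,0.004,0,0.015,0,0,0.004,0,0.015,0,0,0,0,0.015,0,0,0,0,0.015]
}}

```text
time: 5.7
eef_pos: [498.1, -419.3, 57.5]
tool_rot: [-0.0, 1.0, -0.007, 0.0]
ft_force: [-2.0, 1.6, 7.2]
opening: 20.2
grip_force: 40.0
```

Emit:
{"api": "servo_tool", "payload": {
  "series": [0,0,0,0,0.05,0,0,0,0,0.05,0,0,-0.02,0,0.05,0,0,-0.03,0,0.05,-0.0056,-0.0377,-0.003,-0.8,0.05,-0.0056,-0.0377,0,0,0.05,-0.0056,-0.0377,0,0,0.05,-0.0056,-0.0377,0,0,0.05,-0.0056,-0.0377,0,0,0.05,-0.0056,-0.0377,0,0,0.05,-0.0056,-0.0377,0,0,0.05,-0.0056,-0.0377,0,0,0.05,-0.0056,-0.0377,0,0,0.05,-0.0056,-0.0377,0,0,0.05,-0.0056,-0.0377,0,0,0.05,-0.0056,-0.0377,0,0,0.05,-0.0056,-0.0377,0,0,0.05,0,0,0,0,0.05,0,0,0,0,0.05,0,0,0,0,0.05]
}}

```text
time: 7.37
eef_pos: [425.9, 70.2, 109.0]
tool_rot: [0.0, 1.0, -0.0, -0.0]
ft_force: [-0.4, -0.6, 0.6]
opening: 50.3
grip_force: 0.0
```

Run:
```python
from h import *
print(sensors.get_state()["eef_pos"].round(1))
for n in("scene","top"):
    c=cams.camera(n);P=pts(c);m=col(c,"red");g=col(c,"green")
    print(loc(c,P,(425.8,70.6),28,45,30,m), loc(c,P,(593.2,400.3),39,52,45,m))
    print("green knob",loc(c,P,(497,-418.7),66,80,40,g),"disc",loc(c,P,(497,-418.7),42,58,40,g))
    vv=loc(c,P,(460,385),46,65,35);print("200",vv)
```

```text
[425.9  70.2 109. ]
[427.1  70.7  11.6 428.6  72.1  38.6  29. ] [594.9 400.6  29.6 597.9 402.1  44.8 112. ]
green knob [ 498.3 -420.7   10.6  500.7 -418.8   73.3   27. ] disc [ 499.2 -417.3   29.6  505.7 -413.4   50.9  140. ]
200 [462.5 383.1  11.9 464.2 383.2  54.9  45. ]
None [592.8 400.2  29.9 591.2 395.1  42.9  59. ]
green knob [ 497.  -419.    10.4  497.  -419.5   73.2   33. ] disc [ 496.2 -418.    28.6  496.2 -416.7   49.   179. ]
200 [460.5 384.6  11.7 461.1 383.7  54.6  35. ]
```

Emit:
{"api": "servo_tool", "payload": {
  "series": [0,-0.0004,0.03,0,0.05,0,0,0.03,0,0.05,0,0,0.018,0,0.05,0,0,0.01,0,0.05,0,0,0,0,0.05,0,0,0,0,0.015,0,0,0,0,0.015,0,0,0,0,0.015,0,0,0,0,0.015,0,0,0,0,0.015]
}}

```text
time: 8.3
eef_pos: [427.4, 71.2, 22.6]
tool_rot: [0.0, 1.0, -0.0, 0.002]
ft_force: [0.3, -1.6, 6.2]
opening: 20.1
grip_force: 39.6
```

Emit:
{"api": "servo_tool", "payload": {
  "series": [0,0,-0.02,0,0.015,0,0,-0.035,0,0.015,0,0,-0.035,0,0.015,0,0,-0.02,0,0.015,0.0167,-0.033,0,0,0.015,0.0167,-0.033,0,0,0.015,0.0167,-0.033,0,0,0.015,0.0167,-0.033,0,0,0.015,0.0167,-0.033,0,0,0.015,0.0167,-0.033,0,0,0.015,0.0167,-0.033,0,0,0.015,0.0167,-0.033,0,0,0.015,0.0167,-0.033,0,0,0.015,0.0167,-0.033,0,0,0.015,0,0,0,0,0.015,0,0,0,0,0.015,0,0,0,0,0.015,0,0,0,0,0.015]
}}

```text
time: 9.8
eef_pos: [593.1, 399.3, 131.2]
tool_rot: [0.001, 1.0, -0.001, -0.0]
ft_force: [0.0, -0.3, -1.0]
opening: 20.0
grip_force: 39.4
```

Emit:
{"api": "servo_tool", "payload": {
  "series": [0.001,-0.001,0.03,0,0.015,0,0,0.02,0,0.015,0,0,0.01,0,0.015,0,0,0.004,0,0.015,0,0,0.004,0,0.015,0,0,0.004,0,0.015,0,0,0,0,0.015,0,0,0,0,0.015]
}}

```text
time: 10.47
eef_pos: [594.3, 401.9, 59.8]
tool_rot: [-0.0, 1.0, -0.0, 0.0]
ft_force: [0.4, 0.1, 0.5]
opening: 20.2
grip_force: 39.7
```

Emit:
{"api": "servo_tool", "payload": {
  "series": [0,0,0.002,0,0.05,0,0,0,0,0.05,0,0,-0.025,0,0.05,0,0,-0.04,0,0.05,-0.0109,0.0371,-0.015,0,0.05,-0.0109,0.0371,0,0,0.05,-0.0109,0.0371,0,0,0.05,-0.0109,0.0371,0,0,0.05,-0.0109,0.0371,0,0,0.05,-0.0109,0.0371,0,0,0.05,-0.0109,0.0371,0,0,0.05,-0.0109,0.0371,0,0,0.05,-0.0109,0.0371,0,0,0.05,-0.0109,0.0371,0,0,0.05,-0.0109,0.0371,0,0,0.05,-0.0109,0.0371,0,0,0.05,-0.0109,0.0371,0,0,0.05,-0.0109,0.0371,0,0,0.05,-0.0109,0.0371,0,0,0.05,0,0,0,0,0.05]
}}

```text
time: 12.13
eef_pos: [427.3, -162.2, 137.5]
tool_rot: [0.002, 1.0, -0.006, -0.001]
ft_force: [-0.2, -0.5, -0.1]
opening: 50.0
grip_force: 0.0
```

Run:
```python
from h import *
for n in("scene","top"):
    c=cams.camera(n);P=pts(c);m=col(c,"red");g=col(c,"yellow")
    print("red knob",loc(c,P,(593,400.4),66,80,40,m),"disc",loc(c,P,(593,400.4),42,58,40,m))
    print("Ylid",loc(c,P,(430.5,-155),28,45,35,g),"Ytub",loc(c,P,(436.2,267.7),39,52,45,g))
print(sensors.get_state()["eef_pos"].round(1))
```

```text
red knob [594.7 399.2  11.7 595.6 399.6  74.1  40. ] disc [595.5 399.3  30.1 602.3 398.9  51.  199. ]
Ylid [ 429.9 -153.8   11.9  431.5 -155.1   37.9   28. ] Ytub [436.6 267.   32.8 438.7 268.2  45.1  98. ]
red knob [592.5 400.   10.9 592.3 400.   72.5  35. ] disc [591.8 399.4  28.7 591.4 397.5  48.8 190. ]
Ylid None Ytub [435.6 268.   30.2 434.9 268.2  43.8  82. ]
[ 430.  -155.6  137.5]
```

Emit:
{"api": "servo_tool", "payload": {
  "series": [0.0004,-0.0004,0.04,0,0.05,0,0,0.04,0,0.05,0,0,0.022,0,0.05,0,0,0.013,0,0.05,0,0,0,0,0.05,0,0,0,0,0.015,0,0,0,0,0.015,0,0,0,0,0.015,0,0,0,0,0.015,0,0,0,0,0.015]
}}

```text
time: 13.07
eef_pos: [432.3, -153.8, 23.7]
tool_rot: [0.0, 1.0, -0.0, 0.002]
ft_force: [-0.2, 2.1, 5.9]
opening: 20.0
grip_force: 39.6
```

Emit:
{"api": "servo_tool", "payload": {
  "series": [0,0,-0.02,0,0.015,0,0,-0.035,0,0.015,0,0,-0.035,0,0.015,0,0,-0.02,0,0.015,0.0005,-0.0383,0,0,0.015,0.0005,-0.0383,0,0,0.015,0.0005,-0.0383,0,0,0.015,0.0005,-0.0383,0,0,0.015,0.0005,-0.0383,0,0,0.015,0.0005,-0.0383,0,0,0.015,0.0005,-0.0383,0,0,0.015,0.0005,-0.0383,0,0,0.015,0.0005,-0.0383,0,0,0.015,0.0005,-0.0383,0,0,0.015,0.0005,-0.0383,0,0,0.015,0,0,0,0,0.015,0,0,0,0,0.015,0,0,0,0,0.015,0,0,0,0,0.015]
}}

```text
time: 14.65
eef_pos: [436.6, 265.5, 132.1]
tool_rot: [0.001, 1.0, -0.001, -0.0]
ft_force: [0.5, -0.7, 0.0]
opening: 20.0
grip_force: 39.3
```

Emit:
{"api": "servo_tool", "payload": {
  "series": [0,-0.0013,0.03,0,0.015,0,0,0.02,0,0.015,0,0,0.01,0,0.015,0,0,0.004,0,0.015,0,0,0.004,0,0.015,0,0,0.004,0,0.015,0,0,0,0,0.015,0,0,0,0,0.015]
}}

```text
time: 15.32
eef_pos: [440.2, 269.5, 64.1]
tool_rot: [-0.001, 1.0, -0.001, 0.004]
ft_force: [0.5, -0.2, 12.6]
opening: 20.0
grip_force: 45.0
```

Emit:
{"api": "servo_tool", "payload": {
  "series": [0,0,-0.004,0,0.015,-0.003,0.0018,0,0,0.015,0,0,0,0,0.015,0,0,0.003,0,0.015,0,0,0.003,0,0.015,0,0,0,0,0.015,0,0,0,0,0.015]
}}

```text
time: 15.9
eef_pos: [439.4, 269.8, 63.2]
tool_rot: [-0.003, 1.0, -0.001, 0.006]
ft_force: [3.2, 0.8, 21.7]
opening: 20.1
grip_force: 53.1
```

Emit:
{"api": "servo_tool", "payload": {
  "series": [0,0,-0.01,0,0.015,0,0,-0.008,0,0.015,0,0,0,0,0.015,0,0,0,0,0.015,0,0,0,0,0.015]
}}

```text
time: 16.32
eef_pos: [432.7, 266.1, 75.5]
tool_rot: [0.001, 1.0, -0.0, -0.001]
ft_force: [-0.5, 0.0, -1.1]
opening: 20.1
grip_force: 47.7
```

Run:
```python
from h import *
print(sensors.get_state()["eef_pos"].round(1),sensors.get_state()["tool_rot"].round(3))
s=cams.camera("scene");u=proj(s,[(436.2,267.7,45)])[0].astype(int);print(u)
save(s,"y1.png",(u[0]-30,u[1]-30,u[0]+30,u[1]+30),10)
P=pts(s);print(loc(s,P,(436.2,267.7),39,51,45,col(s,"yellow")))
for X in [(436.2,267.7,45),(436.2,267.7,69),(441.2,267.7,69),(436.2,272.7,69)]: print(X,((proj(s,[X])[0]-(u-30))*10+5).round(0))
```

```text
[432.7 266.1  75.5] [ 0.001  1.    -0.    -0.001]
[414 211]
[440.4 269.4  30.3 453.4 268.3  45.   69. ]
(436.2, 267.7, 45) [308. 315.]
(436.2, 267.7, 69) [322. 264.]
(441.2, 267.7, 69) [321. 274.]
(436.2, 272.7, 69) [337. 266.]
```

View pics/y1.png

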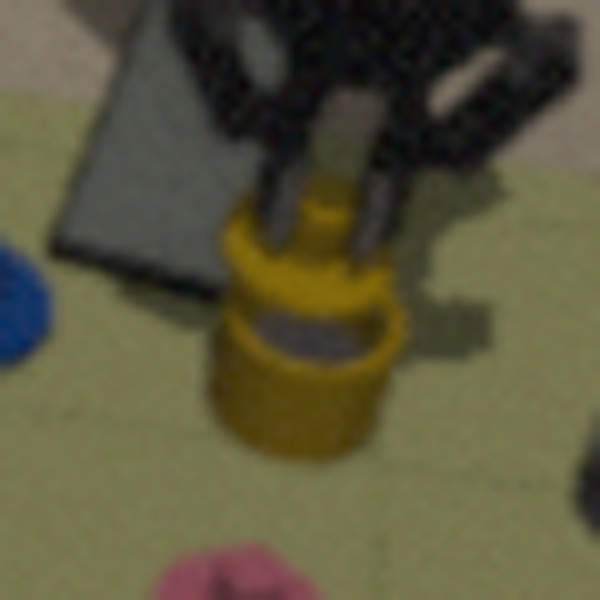

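The crop shows the tub rim spanning columns 213 to 405, with its centre at about 309. The lid disc spans 222 to 397 with its front edge at about row 312, which looks too far back in x. I'll check with depth.

Run:
```python
from h import *
s=cams.camera("scene");P=pts(s);m=col(s,"yellow")
for a,b in((52,57),(57,62),(62,67),(67,72),(72,80),(80,86),(86,100)):
    print(a,b,loc(s,P,(436,268),a,b,60,m))
sel=m&(np.hypot(P[...,0]-436,P[...,1]-268)<60)&(P[...,2]>50);q=P[sel]
d=q[(q[:,2]<76)&(q[:,2]>55)];A=np.c_[d[:,:2]-[436,268],np.ones(len(d))];print(np.linalg.lstsq(A,d[:,2],rcond=None)[0])
c=cams.camera("top");T=pts(c);print(loc(c,T,(436,268),39,51,45,col(c,"yellow")))
```

```text
52 57 None
57 62 [436.4 269.   22.4 442.4 271.7  60.8   8. ]
62 67 [433.6 266.2  27.3 439.9 271.   65.1  39. ]
67 72 [432.6 261.7  27.1 440.  254.4  69.5  55. ]
72 80 [441.7 255.7  20.1 439.2 256.4  75.4  13. ]
80 86 [440.9 266.5  10.2 439.2 265.4  82.8   7. ]
86 100 [429.5 258.5  19.1 432.2 264.3  91.5  34. ]
[-1.94659517e-02 -1.26899372e-01  6.68164098e+01]
[456.4 258.7  18.3 458.7 256.6  43.8  16. ]
```

Emit:
{"api": "servo_tool", "payload": {
  "series": [0.004,-0.004,0,0,0.015,0,0,0,0,0.015,0,0,0.003,0,0.015,0,0,0.003,0,0.015,0,0,0.003,0,0.015,0,0,0,0,0.015,0,0,0,0,0.015]
}}

```text
time: 17.05
eef_pos: [437.2, 270.6, 66.9]
tool_rot: [0.0, 1.0, -0.0, -0.0]
ft_force: [0.3, -0.4, -0.1]
opening: 20.2
grip_force: 47.7
```

Free so far; I'll lower it further in small steps.

Emit:
{"api": "servo_tool", "payload": {
  "series": [0,0,0.002,0,0.015,0,0,0.002,0,0.015,0,0,0.002,0,0.015,0,0,0,0,0.015,0,0,0,0,0.015]
}}

```text
time: 17.47
eef_pos: [439.3, 271.4, 63.3]
tool_rot: [-0.0, 1.0, -0.001, 0.002]
ft_force: [-0.5, -2.8, 12.7]
opening: 20.0
grip_force: 49.4
```

Emit:
{"api": "servo_tool", "payload": {
  "series": [0,0,-0.001,0,0.015,0,0,0,0,0.05,0,0,0,0,0.05,0,0,0,0,0.05,0,0,-0.03,0,0.05,0,0,-0.04,0,0.05,0,0,-0.02,0,0.05,-0.03,0,0,0,0.05,0,0,0,0,0.05]
}}

```text
time: 18.22
eef_pos: [403.5, 271.6, 153.0]
tool_rot: [0.0, 1.0, 0.001, -0.001]
ft_force: [-1.9, 0.3, -0.7]
opening: 50.1
grip_force: 0.0
```

```bash
cat >> h.py <<'E'
def closed(name,tub):
    for n in("scene","top"):
        c=cams.camera(n);P=pts(c);m=col(c,name)
        k=loc(c,P,tub,62,90,45,m);print(n,"knob",k)
        sel=m&(np.hypot(P[...,0]-tub[0],P[...,1]-tub[1])<45)&(P[...,2]>38)&(P[...,2]<62)
        q=P[sel];print("disc/rim",cv2.minEnclosingCircle(q[:,:2].astype(np.float32)),"z pct",np.percentile(q[:,2],[5,50,95]).round(1))
        A=np.c_[q[:,:2]-tub,np.ones(len(q))];print(np.linalg.lstsq(A,q[:,2],rcond=None)[0].round(3))
    return c
E
python3 - <<'E'
from h import *
closed("yellow",(437,268))
print(sensors.get_state()["eef_pos"])
s=cams.camera("scene")
save(s,"y2.png",(384,181,444,241),10)
E
```

```text
scene knob [434.6 261.3  19.2 438.5 265.5  73.5  54. ]
disc/rim ((436.8093566894531, 267.7949523925781), 32.83711624145508) z pct [41.2 54.1 59.9]
[-2.4700e-01 -2.8000e-02  5.4618e+01]
top knob [435.2 258.1  20.8 437.2 266.4  76.2  44. ]
disc/rim ((436.90618896484375, 266.5472412109375), 29.825735092163086) z pct [43.3 52.5 58.7]
[-1.8700e-01 -3.9000e-02  5.2324e+01]
[406.39883327 270.74033116 152.01208289]
```

View pics/y2.png

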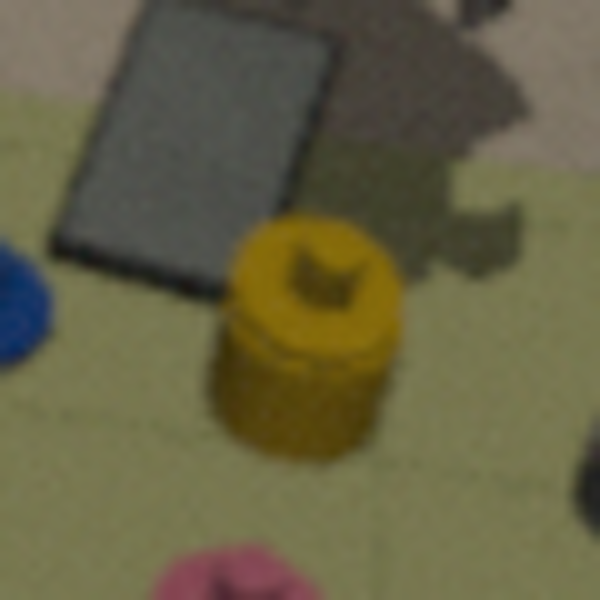

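The yellow lid is tilted at (315,290) with its far side raised, so it is hung on the back rim. I'll re-grip the knob, shift it forward and press it in.

Emit:
{"api": "servo_tool", "payload": {
  "series": [0.031,0.0042,0,0,0.05,0,0,0.04,0,0.05,0,0,0.03,0,0.05,0,0,0.015,0,0.05,0,0,0.006,0,0.05,0,0,0,0,0.05,0,0,0,0,0.015,0,0,0,0,0.015,0,0,0,0,0.015,0,0,0,0,0.015,0,0,0,0,0.015],
  "squeeze": 25
}}

```text
time: 19.28
eef_pos: [439.7, 267.8, 62.6]
tool_rot: [-0.001, 1.0, -0.0, 0.002]
ft_force: [1.4, 1.4, 2.2]
opening: 20.8
grip_force: 25.3
```

Emit:
{"api": "servo_tool", "payload": {
  "series": [0.002,0,0,0,0.015,0.002,0,0.001,0,0.015,0.001,0,0.002,0,0.015,0,0,0.002,0,0.015,0,0,0,0,0.015,0,0,0,0,0.015]
}}

```text
time: 19.78
eef_pos: [443.8, 268.0, 58.8]
tool_rot: [-0.0, 1.0, -0.0, 0.001]
ft_force: [-4.6, -0.8, 18.5]
opening: 21.1
grip_force: 27.8
```

Emit:
{"api": "servo_tool", "payload": {
  "series": [0,0,-0.001,0,0.05,0,0,0,0,0.05,0,0,0,0,0.05,0,0,-0.03,0,0.05,0,0,-0.04,0,0.05,0,0,-0.02,0,0.05,-0.035,0,0,0,0.05,0,0,0,0,0.05]
}}

```text
time: 20.45
eef_pos: [403.7, 266.8, 147.5]
tool_rot: [0.001, 1.0, 0.001, -0.001]
ft_force: [-1.0, -0.5, -1.2]
opening: 49.5
grip_force: 0.0
```

Run:
```python
from h import *
closed("yellow",(437,268))
print(sensors.get_state()["eef_pos"])
```

```text
scene knob [438.7 268.1  11.4 440.6 266.9  72.5  41. ]
disc/rim ((439.6427917480469, 268.6590881347656), 30.343564987182617) z pct [40.4 51.7 56.9]
[-1.2600e-01  4.0000e-03  5.1978e+01]
top knob [436.4 267.8  11.6 436.6 266.5  71.9  40. ]
disc/rim ((436.4081115722656, 267.4741516113281), 29.824079513549805) z pct [43.8 49.2 55.1]
[-1.9000e-02  1.2000e-02  4.9323e+01]
[407.24736067 266.15498766 146.85433317]
```

Run:
```python
from h import *
closed("red",(593,400));print();closed("green",(497,-419))
for n in("top","scene"):
    c=cams.camera(n);P=pts(c)
    for nm,lo,hi in(("L",60,110),("R",-140,-90)):
        m=(P[...,1]>lo)&(P[...,1]<hi)&(P[...,2]>80)&(P[...,2]<110)&(P[...,0]>450)&(P[...,0]<780);q=P[m]
        print(n,nm,np.percentile(q[:,0],[.5,99.5]).round(1),np.median(q[:,2]).round(1))
    m=(P[...,0]>540)&(P[...,0]<690)&(P[...,2]>82)&(P[...,2]<110)&(abs(P[...,1])<200);q=P[m]
    for a in(530,560,660,690):
        r=q[abs(q[:,0]-a)<20];print(a,[np.percentile(r[s,1],[1,99]).round(1) for s in(r[:,1]>-14,r[:,1]<-14)] if len(r) else None)
```

```text
scene knob [594.4 398.4  11.6 597.2 399.4  72.7  48. ]
disc/rim ((595.6954345703125, 399.9588623046875), 29.516016006469727) z pct [39.9 51.2 55.6]
[-1.4200e-01  6.0000e-03  5.1716e+01]
top knob [592.5 400.8  10.8 592.6 399.6  72.2  39. ]
disc/rim ((591.9122924804688, 399.2321472167969), 29.20380401611328) z pct [42.3 49.  53.5]
[1.9000e-02 7.0000e-03 4.8839e+01]

scene knob [ 498.5 -420.8   10.7  501.2 -419.1   71.4   34. ]
disc/rim ((500.5519104003906, -418.4608154296875), 29.890850067138672) z pct [40.5 50.8 56.7]
[-0.11  -0.094 51.396]
top knob [ 497.  -418.    11.1  497.2 -418.6   73.    37. ]
disc/rim ((496.69732666015625, -418.4623107910156), 29.12906265258789) z pct [44.3 49.2 54.9]
[ 4.0000e-03 -3.7000e-02  4.9429e+01]
top L [506.  727.3] 91.3
top R [510.3 730.4] 91.2
530 [array([ 32.7, 134. ]), array([-164.4,  -65.9])]
560 [array([ 32.8, 134.3]), array([-164.5,  -65.9])]
660 [array([ 36.2, 135.8]), array([-165.2,  -65.9])]
690 [array([ 36.6, 136. ]), array([-162.5,  -66. ])]
scene L [505.4 729.5] 94.1
scene R [508.4 732.7] 94.2
530 [array([ 34.7, 133. ]), array([-164.4,  -66.5])]
560 [array([ 34.5, 133.7]), array([-165.8,  -64.7])]
660 [array([ 36.3, 135.9]), array([-164.1,  -63.1])]
690 [array([ 36.3, 136.5]), array([-162.5,  -62.8])]
```

Emit:
{"api": "servo_tool", "payload": {
  "series": [0.0295,-0.0013,0,0,0.085,0,0,0,0,0.085,0,0,0.03,0,0.085,0,0,0.04,0,0.085,0,0,0.035,0,0.085,0,0,0.02,0,0.085,0,0,0.013,0,0.085,0,0,0,0,0.085,0,0,0,0,0.055,0,0,0,0,0.055,0,0,0,0,0.055,0,0,0,0,0.055,0,0,0,0,0.055],
  "squeeze": 40
}}

```text
time: 21.93
eef_pos: [439.2, 269.2, 10.7]
tool_rot: [-0.001, 1.0, -0.0, 0.002]
ft_force: [-0.0, 1.0, 4.9]
opening: 58.1
grip_force: 44.1
```

Emit:
{"api": "servo_tool", "payload": {
  "series": [0,0,-0.01,0,0.055,0,0,-0.025,0,0.055,0,0,-0.035,0,0.055,0,0,-0.035,0,0.055,0,0,-0.025,0,0.055,0.007,0.0116,0,0,0.055,0.014,0.0231,0,0,0.055,0.014,0.0231,0,0,0.055,0.014,0.0231,0,0,0.055,0.014,0.0231,0,0,0.055,0.014,0.0231,0,0,0.055,0.014,0.0231,0,0,0.055,0.014,0.0231,0,0,0.055,0.007,0.0116,0,0,0.055,0,0,0,0,0.055,0,0,0,0,0.055,0,0,0,0,0.055]
}}

```text
time: 23.35
eef_pos: [548.7, 84.7, 139.2]
tool_rot: [-0.0, 1.0, 0.001, -0.001]
ft_force: [0.5, -0.3, -2.7]
opening: 58.1
grip_force: 44.3
```

Run:
```python
from h import *
print(sensors.get_state()["eef_pos"])
c=cams.camera("scene")
P=pts(c);m=col(c,"yellow");q=P[m&(np.hypot(P[...,0]-549,P[...,1]-84)<50)];print(cv2.minEnclosingCircle(q[:,:2].astype(np.float32)),np.nanpercentile(q[:,2],[1,50,99]))
save(c,"p1.png",(260,150,400,270),5)
```

```text
[548.69874558  84.71301352 139.19021144]
((544.4141845703125, 88.72280883789062), 37.382774353027344) [131.86420028 175.69743885 206.35858793]
```

View pics/p1.png

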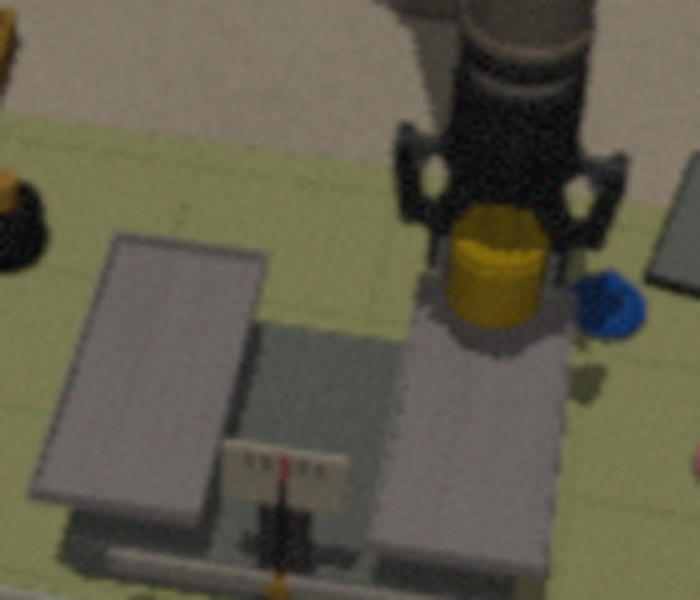

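The crop shows the yellow tub held upright at about (497,265), over the near end of the left pan. Lowering.

Emit:
{"api": "servo_tool", "payload": {
  "series": [0,0,0.012,0,0.055,0,0,0.012,0,0.055,0,0,0.008,0,0.055,0,0,0.004,0,0.055,0,0,0.003,0,0.055,0,0,0,0,0.055,0,0,0,0,0.055]
}}

```text
time: 23.98
eef_pos: [550.0, 83.1, 100.2]
tool_rot: [0.0, 1.0, -0.0, 0.0]
ft_force: [-0.7, 0.7, -2.3]
opening: 58.2
grip_force: 44.3
```

Emit:
{"api": "servo_tool", "payload": {
  "series": [0,0,0.004,0,0.055,0,0,0.004,0,0.055,0,0,0,0,0.055,0,0,0,0,0.055,0,0,0,0,0.076,0,0,0,0,0.076,0,0,0,0,0.076,0,0,0,0,0.076]
}}

```text
time: 24.65
eef_pos: [550.1, 83.1, 92.5]
tool_rot: [0.0, 1.0, -0.0, 0.0]
ft_force: [-1.4, 0.3, 0.6]
opening: 76.1
grip_force: 0.0
```

Emit:
{"api": "servo_tool", "payload": {
  "series": [0,0,-0.02,0,0.076,0,0,-0.035,0,0.076,0,0,-0.04,0,0.085,0.0048,-0.0352,0,0,0.085,0.0048,-0.0352,0,0,0.085,0.0048,-0.0352,0,0,0.085,0.0048,-0.0352,0,0,0.085,0.0048,-0.0352,0.01,0,0.085,0.0048,-0.0352,0.01,0,0.085,0.0048,-0.0352,0.01,0,0.085,0.0048,-0.0352,0.01,0,0.085,0.0048,-0.0352,0.01,0,0.085,0,0,0,0,0.085,0,0,0,0,0.085,0,0,0,0,0.085,0,0,0,0,0.085]
}}

```text
time: 25.98
eef_pos: [594.2, 397.9, 137.7]
tool_rot: [0.001, 1.0, -0.001, 0.001]
ft_force: [0.1, -0.4, 0.0]
opening: 84.9
grip_force: 0.0
```

```bash
cat >> h.py <<'E'
def pans():
    c=cams.camera("top");P=pts(c)
    b=lambda y0,x0,x1:np.nanmedian(P[(abs(P[...,1]-y0)<35)&(P[...,0]>x0)&(P[...,0]<x1)&(P[...,2]>65)&(P[...,2]<118)][:,2]).round(1)
    print("pan z: L parts",[b(85,a,a+60) for a in(520,588,655)],"R",[b(-115,a,a+60) for a in(520,588,655)])
E
python3 - <<'E'
from h import *
pans();print(sensors.get_state()["eef_pos"].round(1))
for n in("top","scene"):
    c=cams.camera(n);P=pts(c);m=col(c,"yellow")
    k=m&(np.hypot(P[...,0]-549,P[...,1]-84)<45)&(P[...,2]>90);q=P[k];zt=np.percentile(q[:,2],97);t=q[q[:,2]>zt-14]
    print("Y",np.percentile(q[:,2],[50,97]).round(1),cv2.minEnclosingCircle(t[:,:2].astype(np.float32)))
    m=col(c,"red");print(loc(c,P,(593,400),62,85,45,m))
E
```

```text
pan z: L parts [np.float64(77.0), np.float64(76.1), np.float64(76.2)] R [np.float64(105.7), np.float64(105.9), np.float64(105.6)]
[594.4 397.8 137.9]
Y [126.5 151.3] ((545.9675903320312, 80.8691635131836), 10.89886474609375)
[590.4 399.    9.9 589.9 399.2  72.   28. ]
Y [126.9 153.4] ((547.4984130859375, 80.35826110839844), 13.273636817932129)
[596.  399.7  11.5 596.6 398.8  72.8  53. ]
```

Emit:
{"api": "servo_tool", "payload": {
  "series": [-0.0015,-0.0016,0.02,0,0.085,0,0,0.04,0,0.085,0,0,0.035,0,0.085,0,0,0.02,0,0.085,0,0,0.013,0,0.085,0,0,0,0,0.085,0,0,0,0,0.055,0,0,0,0,0.055,0,0,0,0,0.055,0,0,0,0,0.055,0,0,0,0,0.055],
  "squeeze": 40
}}

```text
time: 27.05
eef_pos: [593.3, 402.9, 12.0]
tool_rot: [-0.001, 1.0, -0.0, 0.002]
ft_force: [0.2, -0.4, 6.4]
opening: 57.8
grip_force: 45.6
```

Emit:
{"api": "servo_tool", "payload": {
  "series": [0,0,-0.01,0,0.055,0,0,-0.025,0,0.055,0,0,-0.035,0,0.055,0,0,-0.035,0,0.055,0,0,-0.025,0,0.055,0.0046,0.0159,0,0,0.055,0.0092,0.0318,0,0,0.055,0.0092,0.0318,0,0,0.055,0.0092,0.0318,0,0,0.055,0.0092,0.0318,0,0,0.055,0.0092,0.0318,0,0,0.055,0.0092,0.0318,0,0,0.055,0.0092,0.0318,0,0,0.055,0.0092,0.0318,0,0,0.055,0.0092,0.0318,0,0,0.055,0.0046,0.0159,0,0,0.055,0,0,0,0,0.055,0,0,0,0,0.055,0,0,0,0,0.055]
}}

```text
time: 28.63
eef_pos: [682.4, 84.1, 138.5]
tool_rot: [-0.0, 1.0, 0.0, -0.001]
ft_force: [0.3, 0.5, -1.5]
opening: 58.3
grip_force: 44.8
```

Emit:
{"api": "servo_tool", "payload": {
  "series": [0.002,0,0.015,0,0.055,0,0,0.015,0,0.055,0,0,0.01,0,0.055,0,0,0.006,0,0.055,0,0,0.004,0,0.055,0,0,0.002,0,0.055,0,0,0,0,0.055,0,0,0,0,0.055,0,0,0,0,0.076,0,0,0,0,0.076,0,0,0,0,0.076,0,0,0,0,0.076]
}}

```text
time: 29.63
eef_pos: [686.1, 83.4, 88.0]
tool_rot: [-0.0, 1.0, -0.0, 0.001]
ft_force: [0.8, 0.7, 1.1]
opening: 75.9
grip_force: 0.0
```

Emit:
{"api": "servo_tool", "payload": {
  "series": [0,0,-0.02,0,0.076,0,0,-0.04,0,0.076,0,0,-0.04,0,0.085,-0.0135,0.0359,0,0,0.085,-0.0135,0.0359,0,0,0.085,-0.0135,0.0359,0,0,0.085,-0.0135,0.0359,0,0,0.085,-0.0135,0.0359,0,0,0.085,-0.0135,0.0359,0,0,0.085,-0.0135,0.0359,0,0,0.085,-0.0135,0.0359,0,0,0.085,-0.0135,0.0359,0,0,0.085,-0.0135,0.0359,0,0,0.085,-0.0135,0.0359,0.01,0,0.085,-0.0135,0.0359,0.02,0,0.085,-0.0135,0.0359,0.02,0,0.085,-0.0135,0.0359,0.01,0,0.085,0,0,0,0,0.085,0,0,0,0,0.085,0,0,0,0,0.085]
}}

```text
time: 31.3
eef_pos: [497.8, -416.2, 129.0]
tool_rot: [-0.0, 1.0, -0.0, 0.0]
ft_force: [0.7, -0.4, 0.9]
opening: 85.5
grip_force: 0.0
```

Run:
```python
from h import *
pans();print(sensors.get_state()["eef_pos"].round(1))
for n in("top","scene"):
    c=cams.camera(n);P=pts(c)
    for nm,y in(("yellow",(547,81)),("red",(685,84))):
        m=col(c,nm)
        k=m&(np.hypot(P[...,0]-y[0],P[...,1]-y[1])<45)&(P[...,2]>90);q=P[k];zt=np.percentile(q[:,2],97);t=q[q[:,2]>zt-14]
        print(nm,np.percentile(q[:,2],[50,97]).round(1),cv2.minEnclosingCircle(t[:,:2].astype(np.float32)))
    m=col(c,"green");print(loc(c,P,(497,-419),62,85,45,m))
    for nm,p,a,b in(("400a",(574,-275),58,80),("400b",(444,-266),58,80),("100",(592,-372),40,60),("200",(461.5,385),46,65)):print(nm,loc(c,P,p,a,b,40))
```

```text
pan z: L parts [np.float64(73.5), np.float64(73.0), np.float64(74.9)] R [np.float64(109.0), np.float64(109.0), np.float64(109.1)]
[ 498.7 -415.1  129.4]
yellow [123.4 148.8] ((545.889892578125, 79.96260070800781), 10.338857650756836)
red [123.8 149.5] ((684.84716796875, 81.07828521728516), 10.619499206542969)
None
400a [ 573.9 -275.6   10.8  573.5 -275.1   66.2   37. ]
400b [ 444.4 -265.8   10.9  444.  -265.9   67.    36. ]
100 None
200 [461.9 384.7  10.8 461.2 383.5  54.2  35. ]
yellow [124.4 150.2] ((546.1095581054688, 82.00532531738281), 13.241399765014648)
red [124.4 150.8] ((685.5861206054688, 81.70101928710938), 11.262706756591797)
[ 500.1 -420.    10.7  501.2 -418.8   72.1   33. ]
400a [ 576.7 -273.6   11.8  577.3 -274.4   67.8   42. ]
400b [ 446.7 -266.    11.3  447.  -264.7   67.1   36. ]
100 None
200 [462.1 384.   12.2 463.9 383.6  55.1  43. ]
```

```bash
cat >> h.py <<'E'
def find100():
    for n in("top","scene"):
        c=cams.camera(n);P=pts(c);h=cv2.cvtColor(c["pixels"],cv2.COLOR_RGB2HSV)
        m=(h[...,0]>=4)&(h[...,0]<=13)&(h[...,1]>150)&(h[...,2]>60)&(P[...,2]>8)&(P[...,2]<32)&(P[...,0]>350)&(P[...,0]<700)&(P[...,1]<-180)&(P[...,1]>-560)
        k,l,st,ce=cv2.connectedComponentsWithStats(m.astype(np.uint8))
        for i in range(1,k):
            if st[i,4]>20: print(n,"orange",P[l==i].mean(0).round(0),st[i,4],loc(c,P,P[l==i].mean(0)[:2],38,60,30))
E
python3 -c "
from h import *
find100()"
```

```text
top orange [ 690. -270.   29.] 46 None
scene orange [ 572. -329.   18.] 43 [ 557.4 -323.2   23.4  561.  -332.8   47.7   43. ]
```

Emit:
{"api": "servo_tool", "payload": {
  "series": [-0.001,0.0035,0.02,0,0.085,0,0,0.035,0,0.085,0,0,0.03,0,0.085,0,0,0.02,0,0.085,0,0,0.013,0,0.085,0,0,0,0,0.085,0,0,0,0,0.055,0,0,0,0,0.055,0,0,0,0,0.055,0,0,0,0,0.055,0,0,0,0,0.055],
  "squeeze": 40
}}

```text
time: 32.47
eef_pos: [498.1, -420.1, 13.2]
tool_rot: [0.001, 1.0, -0.0, 0.002]
ft_force: [0.1, 1.9, 7.5]
opening: 59.3
grip_force: 44.3
```

Emit:
{"api": "servo_tool", "payload": {
  "series": [0,0,-0.01,0,0.055,0,0,-0.03,0,0.055,0,0,-0.04,0,0.055,0,0,-0.04,0,0.055,0,0,-0.04,0,0.055,0.0042,-0.018,-0.01,0,0.055,0.0084,-0.0359,0,0,0.055,0.0084,-0.0359,0,0,0.055,0.0084,-0.0359,0,0,0.055,0.0084,-0.0359,0,0,0.055,0.0084,-0.0359,0,0,0.055,0.0084,-0.0359,0,0,0.055,0.0084,-0.0359,0,0,0.055,0.0084,-0.0359,0,0,0.055,0.0084,-0.0359,0,0,0.055,0.0084,-0.0359,0,0,0.055,0.0084,-0.0359,0,0,0.055,0.0084,-0.0359,0,0,0.055,0.0084,-0.0359,0,0,0.055,0.0042,-0.018,0,0,0.055]
}}

```text
time: 34.13
eef_pos: [613.8, 89.4, 180.9]
tool_rot: [-0.002, 1.0, 0.003, 0.0]
ft_force: [-0.3, 1.5, -3.6]
opening: 60.1
grip_force: 45.3
```

Emit:
{"api": "servo_tool", "payload": {
  "series": [0,0,0,0,0.055,0,0,0,0,0.055,0,0,0,0,0.055,0,0,0,0,0.055]
}}

```text
time: 34.47
eef_pos: [613.8, 80.2, 180.4]
tool_rot: [0.001, 1.0, -0.002, -0.0]
ft_force: [-0.7, -0.2, -4.0]
opening: 59.7
grip_force: 45.3
```

Run:
```python
from h import *
print(sensors.get_state()["eef_pos"].round(1))
c=cams.camera("scene");save(c,"p2.png",(300,110,400,210),6)
```

```text
[613.8  80.2 180.4]
```

View pics/p2.png

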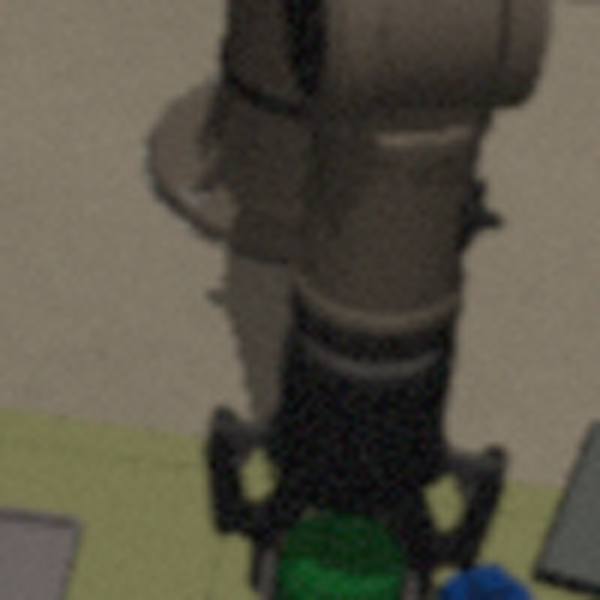

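The crop shows the green tub upright in the grip at (340,560). Lowering into the middle slot.

Emit:
{"api": "servo_tool", "payload": {
  "series": [0.0025,-0.0018,0,0,0.055,0,0,0.01,0,0.055,0,0,0.02,0,0.055,0,0,0.02,0,0.055,0,0,0.02,0,0.055,0,0,0.012,0,0.055,0,0,0.006,0,0.055,0,0,0.003,0,0.055,0,0,0,0,0.055,0,0,0,0,0.055]
}}

```text
time: 35.35
eef_pos: [617.5, 84.8, 90.7]
tool_rot: [-0.0, 1.0, -0.0, 0.001]
ft_force: [0.3, -0.1, -3.8]
opening: 59.5
grip_force: 45.2
```

Emit:
{"api": "servo_tool", "payload": {
  "series": [0,0,0.002,0,0.055,0,0,0.002,0,0.055,0,0,0,0,0.055,0,0,0,0,0.055]
}}

```text
time: 35.68
eef_pos: [617.7, 84.8, 87.2]
tool_rot: [-0.0, 1.0, -0.0, 0.001]
ft_force: [-0.9, 0.1, 3.0]
opening: 59.5
grip_force: 45.8
```

Emit:
{"api": "servo_tool", "payload": {
  "series": [0,0,-0.001,0,0.076,0,0,0,0,0.076,0,0,0,0,0.076,0,0,-0.02,0,0.076,0,0,-0.04,0,0.076,0,0,-0.04,0,0.05,-0.0042,0.036,-0.01,0,0.05,-0.0042,0.036,0,0,0.05,-0.0042,0.036,0,0,0.05,-0.0042,0.036,0,0,0.05,-0.0042,0.036,0,0,0.05,-0.0042,0.036,0,0,0.05,-0.0042,0.036,0,0,0.05,-0.0042,0.036,0,0,0.05,-0.0042,0.036,0.03,0,0.05,-0.0042,0.036,0.03,0,0.05]
}}

```text
time: 37.02
eef_pos: [576.7, -269.9, 145.1]
tool_rot: [0.001, 1.0, -0.001, 0.002]
ft_force: [0.4, 0.2, -0.9]
opening: 50.0
grip_force: 0.0
```

Emit:
{"api": "servo_tool", "payload": {
  "series": [0,0,0,0,0.05,0,0,0,0,0.05,0,0,0,0,0.05]
}}

```text
time: 37.27
eef_pos: [575.8, -266.5, 143.6]
tool_rot: [-0.001, 1.0, -0.0, 0.0]
ft_force: [1.2, 1.1, 0.4]
opening: 49.9
grip_force: 0.0
```

Run:
```python
from h import *
pans();print(sensors.get_state()["eef_pos"].round(1))
for n in("top","scene"):
    c=cams.camera(n);P=pts(c)
    for nm,y in(("yellow",(547,81)),("green",(617,84)),("red",(685,82))):
        m=col(c,nm)
        k=m&(np.hypot(P[...,0]-y[0],P[...,1]-y[1])<33)&(P[...,2]>90);q=P[k];zt=np.percentile(q[:,2],97);t=q[q[:,2]>zt-14];d=q[(q[:,2]<zt-18)]
        print(nm,np.percentile(q[:,2],[50,97]).round(1),cv2.minEnclosingCircle(t[:,:2].astype(np.float32)),cv2.minEnclosingCircle(d[:,:2].astype(np.float32)))
    for nm,p,a,b in(("400a",(574,-275),58,80),("400b",(444,-266),58,80),("200",(461.5,385),46,65)):print(nm,loc(c,P,p,a,b,40))
save(c,"p3.png",(180,140,420,300),3)
find100()
```

```text
pan z: L parts [np.float64(74.0), np.float64(75.2), np.float64(75.0)] R [np.float64(109.3), np.float64(108.8), np.float64(109.1)]
[ 576.6 -265.7  144.3]
yellow [123.7 148.1] ((545.9786987304688, 80.13082885742188), 10.443906784057617) ((548.0037841796875, 80.23794555664062), 29.81301498413086)
green [123.7 148.1] ((613.80224609375, 83.25672149658203), 10.792205810546875) ((614.5751953125, 84.02824401855469), 29.977909088134766)
red [123.3 149.4] ((683.8579711914062, 81.03276824951172), 10.90041446685791) ((685.1461791992188, 80.60669708251953), 29.915048599243164)
400a [ 568.8 -269.1    6.   569.  -269.9   64.5   11. ]
400b [ 444.1 -263.     8.7  444.4 -261.7   67.8   21. ]
200 [462.4 385.2  10.5 461.5 383.9  54.1  36. ]
yellow [125.6 150.7] ((548.8770141601562, 81.50242614746094), 11.908028602600098) ((547.644287109375, 80.51024627685547), 31.296836853027344)
green [125.9 150.9] ((616.8211059570312, 84.80581665039062), 11.604060173034668) ((616.45654296875, 82.67037963867188), 31.84564208984375)
red [124.4 149.9] ((686.2937622070312, 80.75912475585938), 11.298172950744629) ((686.5938110351562, 82.10173034667969), 30.96126365661621)
400a [ 573.5 -274.8   11.5  575.9 -274.5   66.9   41. ]
400b [ 443.3 -263.8   11.5  448.1 -260.6   64.4   14. ]
200 [463.  381.4  13.  464.9 383.6  56.3  42. ]
top orange [ 689. -266.   29.] 44 None
scene orange [ 570. -327.   17.] 36 [ 565.3 -320.4   24.7  562.5 -329.9   48.4   48. ]
```

View pics/p3.png

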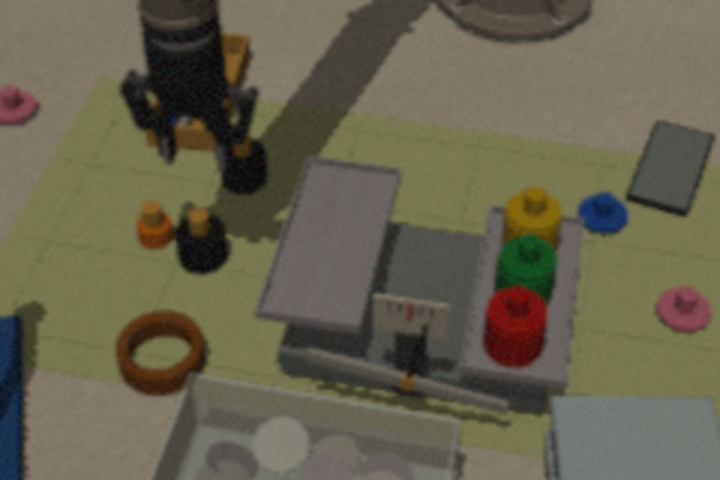

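The crop shows all three closed tubs upright in the left pan: yellow (533,215), green (525,265) and red (515,325). The 100 g weight has been knocked to about (153,225), close to 400a at (200,240). Next I'll grasp 400a.

Emit:
{"api": "servo_tool", "payload": {
  "series": [-0.002,0.009,0,0,0.036,0,0,0,0,0.036,0,0,0.03,0,0.036,0,0,0.03,0,0.036,0,0,0.02,0,0.036,0,0,0.012,0,0.036,0,0,0,0,0.036,0,0,0,0,0.015,0,0,0,0,0.015,0,0,0,0,0.015,0,0,0,0,0.015],
  "squeeze": 60
}}

```text
time: 38.43
eef_pos: [573.7, -276.7, 52.4]
tool_rot: [0.0, 1.0, -0.0, 0.0]
ft_force: [-0.7, 0.9, -4.1]
opening: 19.8
grip_force: 58.6
```

Emit:
{"api": "servo_tool", "payload": {
  "series": [0,0,-0.015,0,0.015,0,0,-0.03,0,0.015,0,0,-0.035,0,0.015,0,0,-0.035,0,0.015,0,0,-0.025,0,0.015,0.0099,-0.0136,0,0,0.015,0.0197,-0.0272,0,0,0.015,0.0197,-0.0272,0,0,0.015,0.0197,-0.0272,0,0,0.015,0.0197,-0.0272,0,0,0.015,0.0197,-0.0272,0,0,0.015,0.0099,-0.0136,0,0,0.015,0,0,0,0,0.015,0,0,0,0,0.015,0,0,0,0,0.015,0,0,0,0,0.015]
}}

```text
time: 39.77
eef_pos: [691.0, -115.7, 191.5]
tool_rot: [0.001, 1.0, -0.002, -0.0]
ft_force: [-0.3, 0.3, -4.1]
opening: 19.8
grip_force: 59.1
```

Emit:
{"api": "servo_tool", "payload": {
  "series": [0,-0.001,0.012,0,0.015,0,0,0.01,0,0.015,0,0,0.005,0,0.015,0,0,0.002,0,0.015,0,0,0.001,0,0.015,0,0,0,0,0.015,0,0,0,0,0.015,0,0,0,0,0.04,0,0,0,0,0.04,0,0,0,0,0.04]
}}

```text
time: 40.6
eef_pos: [693.0, -111.8, 162.4]
tool_rot: [-0.0, 1.0, -0.0, 0.001]
ft_force: [0.4, 0.6, -0.4]
opening: 39.9
grip_force: 0.0
```

Emit:
{"api": "servo_tool", "payload": {
  "series": [0,0,-0.015,0,0.04,0,0,-0.03,0,0.04,-0.0311,0.0191,0,0,0.04,-0.0311,0.0191,0,0,0.04,-0.0311,0.0191,0,0,0.04,-0.0311,0.0191,0,0,0.04,-0.0311,0.0191,0,0,0.04,-0.0311,0.0191,0,0,0.04,-0.0311,0.0191,0.02,0,0.04,-0.0311,0.0191,0.025,0,0.04,0,0,0,0,0.04,0,0,0,0,0.04,0,0,0,0,0.04,0,0,0,0,0.04]
}}

```text
time: 41.77
eef_pos: [447.1, -263.0, 164.2]
tool_rot: [0.0, 1.0, 0.001, 0.002]
ft_force: [0.1, 0.7, -0.5]
opening: 40.1
grip_force: 0.0
```

Run:
```python
from h import *
pans();print(sensors.get_state()["eef_pos"].round(1))
for n in("top","scene"):
    c=cams.camera(n);P=pts(c)
    for nm,p,a,b in(("400b",(444,-266),58,80),("400a",(692,-113),140,195)):print(nm,loc(c,P,p,a,b,40))
find100()
```

```text
pan z: L parts [np.float64(73.9), np.float64(74.1), np.float64(76.3)] R [np.float64(108.9), np.float64(109.1), np.float64(109.0)]
[ 447.1 -262.9  164.2]
400b None
400a [ 692.2 -112.7   28.6  689.5 -112.8  156.7  264. ]
400b [ 444.7 -265.3   12.   446.9 -264.2   67.    36. ]
400a [ 694.  -112.9   30.3  699.8 -110.5  158.   300. ]
top orange [ 690. -268.   28.] 48 None
scene orange [ 571. -327.   18.] 38 [ 558.7 -335.3   11.5  560.6 -334.4   49.    39. ]
```

Emit:
{"api": "servo_tool", "payload": {
  "series": [-0.0027,0.0025,0,0,0.04,0,0,0.03,0,0.04,0,0,0.035,0,0.04,0,0,0.03,0,0.04,0,0,0.017,0,0.04,0,0,0,0,0.04,0,0,0,0,0.015,0,0,0,0,0.015,0,0,0,0,0.015,0,0,0,0,0.015],
  "squeeze": 60
}}

```text
time: 42.85
eef_pos: [442.5, -266.6, 52.1]
tool_rot: [0.001, 1.0, -0.0, 0.001]
ft_force: [0.3, 0.2, -4.6]
opening: 19.3
grip_force: 58.6
```

Emit:
{"api": "servo_tool", "payload": {
  "series": [0,0,-0.015,0,0.015,0,0,-0.03,0,0.015,0,0,-0.035,0,0.015,0,0,-0.035,0,0.015,0,0,-0.025,0,0.015,0.0084,-0.0126,0,0,0.015,0.0168,-0.0252,0,0,0.015,0.0168,-0.0252,0,0,0.015,0.0168,-0.0252,0,0,0.015,0.0168,-0.0252,0,0,0.015,0.0168,-0.0252,0,0,0.015,0.0084,-0.0126,0,0,0.015,0,0,0,0,0.015,0,0,0,0,0.015,0,0,0,0,0.015,0,0,0,0,0.015]
}}

```text
time: 44.18
eef_pos: [542.1, -116.7, 191.0]
tool_rot: [0.001, 1.0, -0.001, -0.0]
ft_force: [-0.3, -0.3, -4.0]
opening: 19.4
grip_force: 59.2
```

Emit:
{"api": "servo_tool", "payload": {
  "series": [0.001,-0.001,0.012,0,0.015,0,0,0.01,0,0.015,0,0,0.005,0,0.015,0,0,0.003,0,0.015,0,0,0.003,0,0.015,0,0,0.003,0,0.015,0,0,0,0,0.015,0,0,0,0,0.015,0,0,0,0,0.04,0,0,0,0,0.04,0,0,0,0,0.04]
}}

```text
time: 45.1
eef_pos: [545.0, -114.0, 156.0]
tool_rot: [0.0, 1.0, -0.0, 0.001]
ft_force: [-0.9, -0.3, 0.3]
opening: 39.9
grip_force: 0.0
```

Emit:
{"api": "servo_tool", "payload": {
  "series": [0,0,-0.02,0,0.04,0,0,-0.035,0,0.04,-0.035,0,0,0,0.04,-0.035,0,0,0,0.04,0,0,0,0,0.04,0,0,0,0,0.04,0,0,0,0,0.04,0,0,0,0,0.04]
}}

```text
time: 45.77
eef_pos: [475.4, -113.9, 210.6]
tool_rot: [0.0, 1.0, 0.0, 0.001]
ft_force: [1.1, -0.1, 0.2]
opening: 40.1
grip_force: 0.0
```

Run:
```python
from h import *
pans();print(sensors.get_state()["eef_pos"].round(1))
for n in("top","scene"):
    c=cams.camera(n);P=pts(c)
    for nm,p,a,b in(("400b",(545,-115),145,195),("400a",(692,-113),145,195),("200",(461.5,385),46,65)):print(nm,loc(c,P,p,a,b,40))
find100()
```

```text
pan z: L parts [np.float64(87.5), np.float64(87.1), np.float64(86.5)] R [np.float64(96.7), np.float64(96.0), np.float64(96.6)]
[ 475.4 -113.8  210.5]
400b None
400a [ 686.8 -112.7   23.9  689.9 -112.4  160.7   51. ]
200 [461.  385.   10.6 461.1 383.7  54.1  37. ]
400b [ 549.3 -110.9   26.3  550.  -114.2  158.    70. ]
400a [ 694.6 -111.6   26.   695.3 -112.3  158.    88. ]
200 [463.5 383.8  13.5 465.2 383.4  55.6  43. ]
top orange [ 690. -268.   28.] 46 None
scene orange [ 573. -328.   18.] 36 [ 558.8 -337.3   12.4  560.7 -334.4   48.2   40. ]
```

Emit:
{"api": "servo_tool", "payload": {
  "series": [0.014,0.0365,0,0,0.04,0.014,0.0365,0,0,0.04,0.014,0.0365,0,0,0.04,0.014,0.0365,0.02,0,0.04,0.014,0.0365,0.02,0,0.04,0.014,0.0365,0.02,0,0.04,0,0,0,0,0.04,0,0,0,0,0.04,0,0,0,0,0.04,0,0,0,0,0.04]
}}

```text
time: 46.85
eef_pos: [556.6, -325.6, 154.1]
tool_rot: [-0.0, 1.0, 0.001, 0.001]
ft_force: [-0.8, -0.8, 0.3]
opening: 40.2
grip_force: 0.0
```

Run:
```python
from h import *
pans();print(sensors.get_state()["eef_pos"].round(1))
for n in("scene","top"):
    c=cams.camera(n);P=pts(c)
    print(loc(c,P,(560,-334),40,60,26),loc(c,P,(560,-334),15,32,30))
s=cams.camera("scene");u=proj(s,[(560,-334,40)])[0].astype(int)
save(s,"w1.png",(u[0]-30,u[1]-30,u[0]+30,u[1]+30),8)
print((proj(s,[(560,-334,50),(560,-334,0)])-(u-30))*8+4)
```

```text
pan z: L parts [np.float64(86.8), np.float64(86.8), np.float64(87.2)] R [np.float64(95.8), np.float64(95.9), np.float64(96.2)]
[ 556.6 -325.7  154.5]
[ 560.8 -336.7   13.1  560.9 -334.6   49.2   39. ] [ 558.3 -334.6   20.6  565.6 -332.3   26.    74. ]
[ 554.9 -336.8   10.7  552.3 -335.9   48.    16. ] [ 552.8 -335.2   19.7  548.6 -332.6   23.8   46. ]
[[243.51353127 231.94949013]
 [256.95759565 315.12588936]]
```

View pics/w1.png

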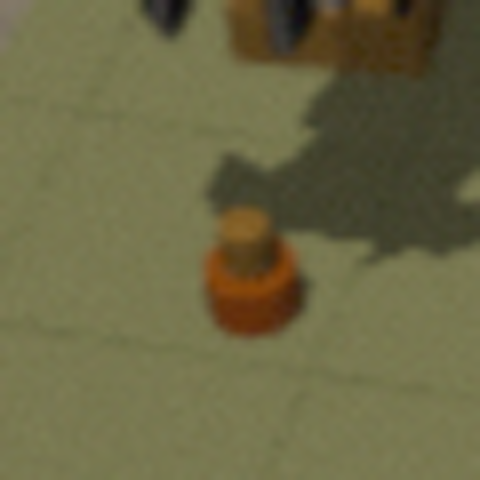

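The crop shows the 100 g weight upright with its knob at about (243,223), so it lies near (557,-335).

Emit:
{"api": "servo_tool", "payload": {
  "series": [0,0.0093,0,0,0.04,0,0,0.035,0,0.04,0,0,0.035,0,0.04,0,0,0.03,0,0.04,0,0,0.02,0,0.04,0,0,0,0,0.04,0,0,0,0,0.015,0,0,0,0,0.015,0,0,0,0,0.015,0,0,0,0,0.015],
  "squeeze": 50
}}

```text
time: 47.88
eef_pos: [556.9, -337.5, 35.1]
tool_rot: [0.001, 1.0, -0.0, 0.001]
ft_force: [-0.1, 0.6, -1.5]
opening: 19.9
grip_force: 48.7
```

Emit:
{"api": "servo_tool", "payload": {
  "series": [0,0,-0.01,0,0.015,0,0,-0.03,0,0.015,0,0,-0.04,0,0.015,0,0,-0.04,0,0.015,0,0,-0.04,0,0.015,0,0,0,0,0.015,0,0,0,0,0.015]
}}

```text
time: 48.47
eef_pos: [557.9, -337.7, 198.3]
tool_rot: [0.002, 1.0, -0.0, 0.004]
ft_force: [-0.7, 0.5, -2.1]
opening: 19.7
grip_force: 49.0
```

Emit:
{"api": "servo_tool", "payload": {
  "series": [0.0052,-0.0185,0,0,0.015,0.0103,-0.037,0,0,0.015,0.0103,-0.037,0,0,0.015,0.0103,-0.037,0,0,0.015,0.0103,-0.037,0,0,0.015,0.0103,-0.037,0,0,0.015,0.0052,-0.0185,0,0,0.015,0,0,0,0,0.015,0,0,0,0,0.015,0,0,0,0,0.015,0,0,0,0,0.015]
}}

```text
time: 49.38
eef_pos: [616.8, -117.2, 192.5]
tool_rot: [0.001, 1.0, -0.002, -0.001]
ft_force: [0.3, -0.4, -1.8]
opening: 20.2
grip_force: 49.0
```

Emit:
{"api": "servo_tool", "payload": {
  "series": [0.001,-0.002,0.02,0,0.015,0,0,0.02,0,0.015,0,0,0.012,0,0.015,0,0,0.006,0,0.015,0,0,0.004,0,0.015,0,0,0.002,0,0.015,0,0,0,0,0.015,0,0,0,0,0.015,0,0,0,0,0.04,0,0,0,0,0.04,0,0,0,0,0.04]
}}

```text
time: 50.3
eef_pos: [619.2, -112.7, 129.9]
tool_rot: [0.0, 1.0, -0.0, 0.001]
ft_force: [-0.6, 0.7, -0.0]
opening: 40.0
grip_force: 0.0
```

Emit:
{"api": "servo_tool", "payload": {
  "series": [0,0,-0.015,0,0.04,0,0,-0.035,0,0.04,0,0,-0.04,0,0.04,-0.03,0.01,0,0,0.04,-0.04,0.01,0,0,0.04,-0.04,0.01,0,0,0.04,-0.04,0,0,0,0.04,0,0,0,0,0.04,0,0,0,0,0.04,0,0,0,0,0.04,0,0,0,0,0.04,0,0,0,0,0.04,0,0,0,0,0.04]
}}

```text
time: 51.38
eef_pos: [469.9, -142.3, 219.2]
tool_rot: [-0.0, 1.0, 0.0, 0.0]
ft_force: [-0.5, -0.3, -0.4]
opening: 40.4
grip_force: 0.0
```

Run:
```python
from h import *
pans();print(sensors.get_state()["eef_pos"].round(1))
for n in("top","scene"):
    c=cams.camera(n);P=pts(c)
    for nm,p,a,b in(("400b",(545,-115),145,175),("400a",(692,-113),145,175),("100",(618,-115),128,150),("200",(461.5,385),46,65)):print(nm,loc(c,P,p,a,b,28))
save(c,"f1.png",(180,130,420,290),3)
```

```text
pan z: L parts [np.float64(92.3), np.float64(92.0), np.float64(91.6)] R [np.float64(91.4), np.float64(91.8), np.float64(91.7)]
[ 469.6 -142.3  219.1]
400b [ 545.3 -114.3   10.6  545.4 -111.6  159.2   29. ]
400a [ 690.6 -113.6   11.2  690.5 -112.5  158.    45. ]
100 [ 620.4 -113.7   11.   620.  -113.2  140.3   43. ]
200 [461.2 385.   10.9 461.3 383.8  54.1  36. ]
400b [ 546.8 -114.    11.1  548.8 -114.1  158.1   49. ]
400a [ 692.8 -112.4   11.8  695.3 -111.6  158.3   62. ]
100 [ 624.9 -113.1   13.   625.  -112.7  139.8   52. ]
200 [462.5 384.9  12.1 464.4 383.8  56.1  41. ]
```

View pics/f1.png

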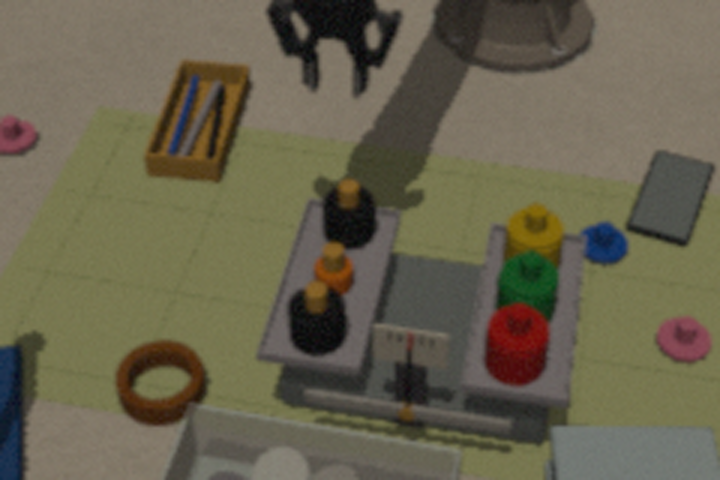

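The picture shows the needle upright at the red mark (410,345), with both pans at 92 mm. The 400, 100 and 400 weights stand in the right pan and the three closed tubs in the left. The 200 g weight is on the table, clear of the balance.

```bash
python3 -c "
from bench import ticket
print(ticket.sign_off())"
```

```text
the job is handed in; nothing more can be done
None
```

The job is handed in, though the sign-off gave no verdict: the red, yellow and green tubs stand closed in the left pan, and 400 + 400 + 100 g in the right pan bring the balance level to within about 0.3 mm by camera.

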